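# Press a nut, then index the slide to the next hole and hold the pin home

## Task

Press the nut under the ram fully home by pulling the hand press's lever down through its whole stroke, then ease the lever slowly back up to its rest without letting it fly back. Then pull the slide's index plunger up, slide the carriage along by one hole so that the next standing nut comes under the ram, let the pin drop fully home in that hole, and finish with your hand still holding the plunger knob, pin engaged. Leave the other things on the bench where they are.

Things in the scene. Friction and masses are not known exactly. Their poses are not given: they have to be found in the camera images.
- press: grey cast arbor press, 265 mm tall, bolted down. Origin on the bench straight below the ram; z up, y along its index slide, +x away from the operator, to the column (80 to 130 mm behind the ram). The slide bed spans x -80 to +50, y -220 to +280 mm; the head spans y -35 to +35, x -43 to +133 mm, 160 to 265 mm up. The other entries' x, y, z are this press's axes.
- next_nut (a point): top of the next nut to be pressed, 13 mm in diameter, 58 mm above the bench. It stands 4 mm proud of the work rail clamped on the carriage (a flat aluminium plate running along y). A nut every 30 mm: two on the +y side are flush, one is under the ram, three on the -y side stand proud, so the carriage must go towards +y.
- lever_ball (a point): centre of the 35 mm black ball on the end of the press lever, a 12 mm steel rod on the -y side of the head, 58 mm from the ram's centre. At rest the lever points to -x, 31.5 degrees above level, ball 295 mm above the bench and 138 mm in front of the ram; at full stroke it is 17 degrees below level, ball 131 mm above the bench. The ball can be gripped from above across y.
- lever_pivot (a point): the lever's fixed pivot, 190 mm above the bench, axis along y; the ball's centre swings about it at a radius of 200 mm in the x-z plane
- lever (a joint): lever angle in rad: 0 at rest (up), growing as the ball is pulled down, 0.85 at the stop. Sprung: the ball pushes back up with about 2 N at rest, 6 N at the stop, and some 2 N more while the nut goes in; let go, it flies back. The ram goes down 20 mm per rad, meets the nut at about 0.60 and has it home at about 0.80.
- nut (a joint): how far the nut under the ram has been pressed in, in m: 0 standing proud, 0.004 fully home. It travels with the carriage.
- carriage (a joint): carriage position in m along y: 0 at the start, 0.030 (one hole on) with the next nut under the ram. It slides with about 2.5 N of friction once the pin is clear; with the pin in a hole it has about 1.5 mm of play either way.
- knob: black knurled knob of the index plunger, 28 mm in diameter, 25 mm tall, on an ear at the front of the carriage. Origin at its centre: 83 mm above the bench with the pin home, at the start 65 mm in front of the ram and 150 mm to +y of it; it travels with the carriage. Below it a 21 mm thick housing goes down to the ear, 44 mm above the bench. Can be gripped from above across any direction.
- plunger (a joint): how far the plunger is pulled up, in m: 0 with the pin home, 0.014 at its stop. The 8 mm round-nosed pin goes 9 mm deep into 11 mm holes, so above 0.009 it is clear; between two holes it rides on the bar at 0.009. A spring pulls it down with about 4.5 N at 0, 8 N at the stop.
- next_hole (a point): mouth of the hole for the pin to go into, in the steel index bar (26 mm wide, a row of holes 30 mm apart along y) on the bed in front of the carriage, 30 mm above the bench; fixed, 30 mm to +y of the knob's start
- spare_rail: spare blank work rail: a bare aluminium bar 190 x 42 x 10 mm with six hole marks, lying on the bench behind the slide. Loose, not needed; origin at its underside
- nut_tray: small grey open tray 90 x 70 x 24 mm with press-in nuts in it, in front of the slide. Loose, not needed; origin at its underside
- screwdriver: screwdriver about 180 mm long lying on the bench in front of the slide, on the lever's side. Loose, not needed; origin at its underside
- solder_reel: reel of solder, a 60 mm disc-ended spool 45 mm tall, standing beside the slide's end on the lever's side. Loose, not needed; origin at its underside
- transformer: small mains transformer, 60 x 58 x 48 mm, in front of the slide at its plunger end. Loose, not needed; origin at its underside
- flux_bottle: amber bottle 48 mm in diameter, 110 mm tall, standing off to the robot's left. Loose, not needed; origin at its underside
- brush: brush about 170 mm long lying off to the robot's right. Loose, not needed; origin at its underside

How it is judged:
By the outcome, as a careful person would: the job done as asked, in the order asked, and still so for the second after the job is handed in, while the arm keeps its last pose, push and grip.
It also fails if it takes over 61 s, if anything falls off the work surface, if the arm or the gripper's body presses on something with over 40 N, if the wrist force passes 120 N, or if a joint passes its speed limit or range.

## Robot

A 7-joint arm with a two-finger parallel gripper is mounted at the origin on the work surface. World frame = base frame: x ahead of the robot, y to its left, z up, the work surface at z = 0. Lengths are in m, angles in rad, forces in N, time in s.
With the tool pointing down it reaches from about 0.4 to 0.85 m from the base axis. Payload 4.5 kg.
Tool frame: the origin (TCP) lies between the finger pads; the fingertips stand 8 mm ahead of it and the grasp point (between the pads) lies 11 mm behind it; z points along the fingers, y is the direction in which the jaws open and shut (so a half turn about z gives the same grasp; the last joint's range is limited). The gripper opens to 88 mm and grips with 3 to 60 N. Pads are 18 mm wide; open, the fingers measure 123 mm over their backs; the gripper's body (75 mm by 187 mm) begins 45 mm behind the grasp point.
Start: joints at [-1.127, 0.689, -0.195, 1.565, 0.157, 0.902, -0.215], TCP at [0.249, 0.573, 0.247] pointing down, gripper open.
Joint ranges: [-3.01, 3.01], [-0.46, 2.08], [-1.47, 1.51], [0.13, 2.56], [-1, 4.14], [0.04, 2.09], [-2.66, 2.66]. Speed limits (rad/s): [2.57, 2.57, 3.14, 3.14, 3.14, 3.14, 3.14].

## Interface

Orientations are given as a unit quaternion [x, y, z, w].
In Python, from plant import r gives the robot as it stands.
- The arm moves only by the tool carry_out, never from a script. Its argument "commands" is a list that holds one entry, the list of rows, each a list of 7 numbers: the turn, a rotation vector about the tool's x, y, z in rad, then the shift along the tool's x, y, z in cm, then the finger opening in cm, from 0 to 8.81. A call has 1 to 10 rows; each row is the pose to reach, as a shift and turn from the pose commanded when the call began, along the tool's axes at that moment; what a row does not reach only later rows make up. A row lasts 1/12 s, in which the tool goes at most 41.7 mm and 7.16 degrees, less where a joint would pass 70% of its speed; a pose out of reach is approached as far as the arm can. A call with a gripper value outside its range is refused whole. The fingers move at their own pace and stop on an object; "force" is the grip in N (left out, the last holds). Time passes only in rows, so rows that repeat a pose let the fingers close. It gives the time, the measured TCP pose, the force and the opening at its end, in the units of the state.
- r.get_state(): the state, without advancing time (a new reading comes with each control period).
- r.snapshot(name): name is "scene" or "top" or "wrist"; returns a dict with "pixels" (480x640x3 uint8, red, green, blue), "mtx" (3x3 intrinsics, pixels), "xyz" and "rotation" of the camera in the world. Camera axes: x right, y down, z forward; pixel columns grow to the right and rows downward; lengths in m; the calibration is good to about 2 mm. A picture is of the moment at which its call begins. There is no depth.
- r.finish_job(): hands the job in, once; it reports no verdict.
The state is a dict: "clock": time; "q": joint angles; "qd": joint speeds; "joint_torque": joint torques, N m; "tool_pos": TCP position; "eef_rot": TCP orientation; "contact_force": force on the tool from outside, world axes, zero at the start; "moment": the same for the moment, N m; "opening": opening from 0.0 (shut) to 1.0 (fully open).
Only numpy, scipy, OpenCV 4.12 (cv2) and the standard library are available. Lean on these libraries where they do the work, as an engineer would, in place of code of your own. Each camera call takes 0.05 s, during which the arm holds its last target.

## Working session

There is one attempt and no reset: what is moved stays moved. The work goes in short steps, Python scripts to look and compute and a tool call to move; the robot and the scene stay as the last step left them, time stands still between calls to the robot, and variables do not carry over. Pictures are saved under pics/ and viewed, and the job is handed in when it is done.

Besides the shell and the picture viewer there is one more tool, called after "Request:" as name(argument=value, ...) on one line, values as JSON. carry_out: Moves the arm, as the interface text tells. Its arguments: {"type":"object","properties":{"commands":{"type":"array"},"force":{"type":"number"}},"required":["commands"]}

```bash
ls -la; mkdir -p pics
python3 - <<'E'
from plant import r
import cv2,json
print(r.get_state())
for n in("scene","top","wrist"):
    s=r.snapshot(n)
    cv2.imwrite(f"pics/{n}0.png",s["pixels"][:,:,::-1])
    print(n,s["mtx"],s["xyz"],s["rotation"])
E
```

```text
total 12
drwxr-xr-x  3 agent agent 4096 Dec  7 16:57 .
drwxr-xr-x 23 root  root  4096 Dec  7 16:56 ..
drwxr-xr-x  2 agent agent 4096 Dec  7 16:57 pics
{'clock': 0.0, 'q': array([-1.12721261,  0.6899949 , -0.19453597,  1.56631558,  0.15732646,
        0.90248453, -0.21508484]), 'qd': array([ 3.95096039e-04, -1.93089293e-05, -6.54223097e-04, -1.53836160e-03,
        2.57453538e-04,  3.82208088e-04,  1.57763127e-03]), 'joint_torque': array([ 2.37574977e-04, -5.27554214e+01, -1.26736544e+00, -1.53431368e+01,
       -5.27330046e-02,  6.39314341e-03,  1.75452169e-04]), 'tool_pos': array([0.24880576, 0.57268715, 0.24591134]), 'eef_rot': array([ 2.03397830e-01,  9.79095760e-01, -8.95518865e-04, -1.17898009e-04]), 'contact_force': array([-0.13239438,  0.5808378 , -0.09143515]), 'moment': array([-0.02452431, -0.0013281 ,  0.0225081 ]), 'opening': 1.004547290508678}
scene [[455.50070031   0.         310.69249891]
 [  0.         455.50070031 244.58000573]
 [  0.           0.           1.        ]] [1.18260567 0.4944697  1.2736804 ] [ 0.38635908  0.8658793  -0.29236071 -0.12451869]
top [[503.12011053   0.         322.91109743]
 [  0.         503.12011053 239.41848473]
 [  0.           0.           1.        ]] [ 0.40545756 -0.0692699   1.51634257] [-0.70103115  0.70967573 -0.04913943  0.05001001]
wrist [[386.72259589   0.         327.9130957 ]
 [  0.         386.72259589 241.74496758]
 [  0.           0.           1.        ]] [0.1866719  0.59856651 0.38425815] [0.82854224 0.54374343 0.07267925 0.11215424]
```

View pics/scene0.png

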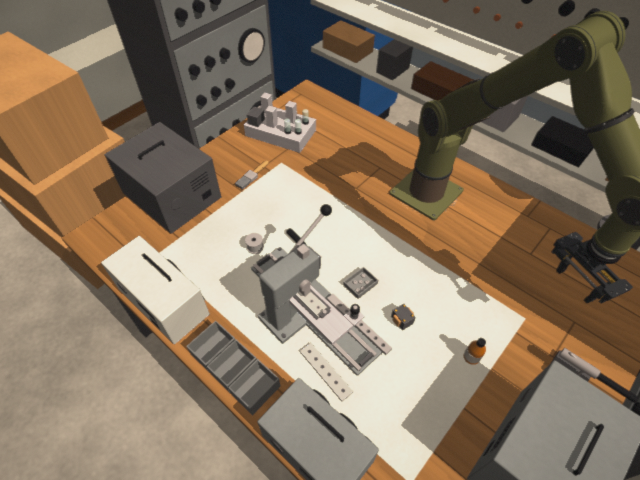

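View pics/top0.png

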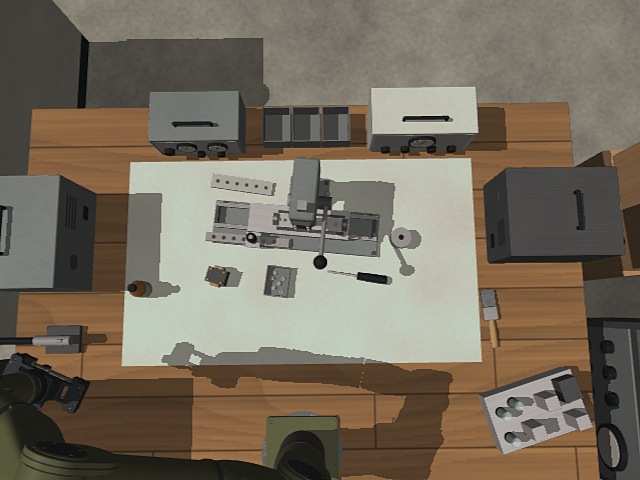

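The scene view shows the ball at about (326,210) and the knob at (354,311). In the top view they are at (320,262) and (251,239). Next I refine both with masks and triangulate.

```bash
cat > h.py <<'E'
import numpy as np,cv2
from scipy.spatial.transform import Rotation as R
def ray(s,uv):
    K=s["mtx"];d=np.linalg.inv(K)@np.array([uv[0],uv[1],1.]);d=R.from_quat(s["rotation"]).as_matrix()@d
    return np.array(s["xyz"]),d/np.linalg.norm(d)
def plane(s,uv,z):
    o,d=ray(s,uv);return o+d*(z-o[2])/d[2]
def tri(s1,u1,s2,u2):
    a,d=ray(s1,u1);b,e=ray(s2,u2)
    t=np.linalg.lstsq(np.c_[d,-e],b-a,rcond=None)[0]
    p,q=a+t[0]*d,b+t[1]*e
    return (p+q)/2,np.linalg.norm(p-q)
def proj(s,p):
    c=R.from_quat(s["rotation"]).as_matrix().T@(np.array(p)-np.array(s["xyz"]))
    c=s["mtx"]@c;return c[:2]/c[2]
def blobs(img,x0,y0,x1,y1,th=45,amin=20):
    m=(img[y0:y1,x0:x1].max(2)<th).astype(np.uint8)
    n,l,st,c=cv2.connectedComponentsWithStats(m)
    for i in range(1,n):
        if st[i,4]>=amin: print(c[i]+[x0,y0],st[i]+[x0,y0,0,0,0])
E
python3 - <<'E'
from plant import r
from h import *
S=r.snapshot("scene");T=r.snapshot("top")
for nm,s,b in(("S",S,[(305,195,345,225),(340,295,370,325)]),("T",T,[(305,250,335,275),(240,228,262,250)])):
    for x in b: print(nm,x); blobs(s["pixels"],*x)
def crop(s,x0,y0,x1,y1,k,f): cv2.imwrite(f,cv2.resize(s["pixels"][y0:y1,x0:x1,::-1],None,fx=k,fy=k,interpolation=cv2.INTER_CUBIC))
crop(S,230,190,430,400,3-.2,"pics/s1.png")
crop(T,195,150,425,310,3.4,"pics/t1.png")
E
```

```text
S (305, 195, 345, 225)
[324.97959184 210.40816327] [321 206  10   9  49]
S (340, 295, 370, 325)
[353.62962963 311.77777778] [351 309   7   6  27]
T (305, 250, 335, 275)
[319.87142857 261.66428571] [314 255  13  14 140]
T (240, 228, 262, 250)
[251.77192982 237.94736842] [247 233  10  10  57]
```

View pics/s1.png

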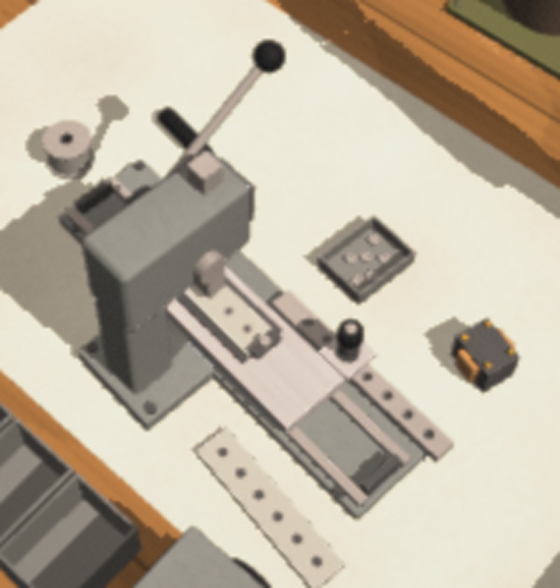

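View pics/t1.png

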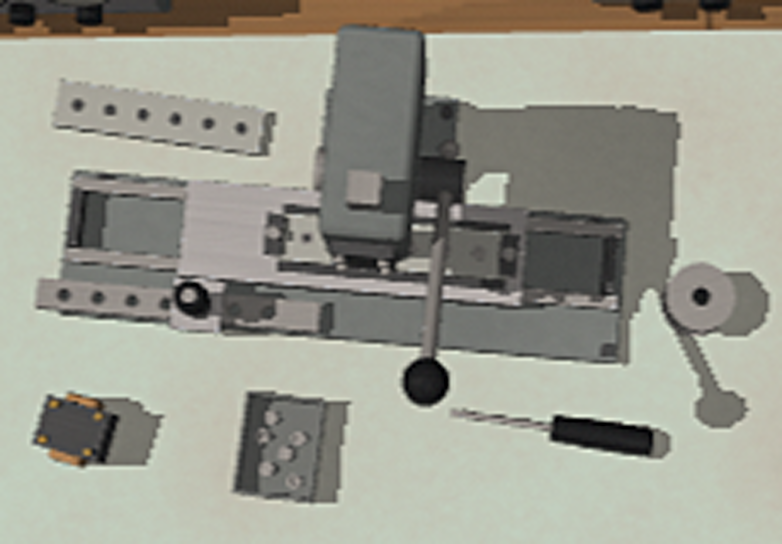

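Run:
```python
from plant import r
from h import *
S=r.snapshot("scene");T=r.snapshot("top")
for th in (60,75): 
    print(th)
    blobs(S["pixels"],318,200,335,220,th);blobs(S["pixels"],345,300,365,320,th)
    blobs(T["pixels"],312,254,329,271,th);blobs(T["pixels"],243,230,260,246,th)
ball,e=tri(S,(326,210),T,(319.9,261.9));print("ball",ball,e, plane(T,(319.9,261.9),.295),plane(S,(326,210),.295))
knob,e=tri(S,(354.5,310.5),T,(251.5,238));print("knob",knob,e,plane(T,(251.5,238),.083),plane(S,(354.5,310.5),.083))
b=plane(T,(319.9,261.9),.295);k=plane(T,(251.5,238),.083)
v=(k-b)[:2];w=np.array([73,208])*1e-3
print(np.linalg.norm(v),np.linalg.norm(w),np.degrees(np.arctan2(v[1],v[0])-np.arctan2(w[1],w[0])))
# holes in bar z .03
for p in ((64,295),(97,298),(131,301),(165,303)):
    print(plane(T,(195+(p[0]+.5)/3.4-.5,150+(p[1]+.5)/3.4-.5),.03))
# bed front edge ends
```

```text
60
[325.5        209.82051282] [321 205  10  10  78]
[353.93478261 311.89130435] [351 308   8   9  46]
[319.95833333 261.79166667] [314 255  13  14 144]
[251.53846154 237.83076923] [246 233  11  10  65]
75
[325.55421687 209.63855422] [321 205  10  10  83]
[354.         312.12903226] [350 307   9  11  62]
[320.00680272 261.67346939] [314 254  13  15 147]
[251.41558442 237.88311688] [246 233  11  11  77]
ball [ 0.52174698 -0.05954828  0.29584751] 0.0031527422720480573 [ 0.52277295 -0.06080708  0.295     ] [ 0.52029164 -0.05871617  0.295     ]
knob [0.61522672 0.13901142 0.07427433] 0.0023123852855049393 [0.61461635 0.13680882 0.083     ] [0.61867294 0.14252197 0.083     ]
0.21791570426654958 0.22043819995635966 -5.587873474648114
[0.62855522 0.25810336 0.03      ]
[0.62553068 0.22905573 0.03      ]
[0.62249699 0.19914643 0.03      ]
[0.62035201 0.16926339 0.03      ]
```

```bash
cat >> h.py <<'E'
def goal(st,pos,yaw_deg):
    """shift(cm) & turn in tool axes to reach TCP pos with tool y at world angle yaw_deg, pointing down"""
    a=np.radians(yaw_deg);y=np.array([np.cos(a),np.sin(a),0]);z=np.array([0,0,-1.]);x=np.cross(y,z)
    G=R.from_matrix(np.c_[x,y,z]);Q=R.from_quat(st["eef_rot"])
    return (Q.inv()*G).as_rotvec().round(4),(Q.inv().apply(np.array(pos)-st["tool_pos"])*100).round(2)
E
python3 - <<'E'
from plant import r
from h import *
st=r.get_state();Q=R.from_quat(st["eef_rot"]);print(Q.as_matrix().round(3))
W=r.snapshot("wrist")
print("cam in tool",Q.inv().apply(np.array(W["xyz"])-st["tool_pos"]),(Q.inv()*R.from_quat(W["rotation"])).as_matrix().round(3))
print(goal(st,[0.5215,-0.060,0.40],84.6))
E
```

```text
[[-0.917  0.398 -0.   ]
 [ 0.398  0.917 -0.   ]
 [-0.    -0.    -1.   ]]
cam in tool [ 0.06728681 -0.00129412 -0.13827942] [[ 0.    -0.964 -0.265]
 [ 1.     0.     0.   ]
 [-0.    -0.265  0.964]]
(array([-4.000e-04, -1.000e-04, -3.155e-01]), array([-50.22, -47.22, -15.33]))
```

Request:
carry_out(commands=[[[0,0,-0.03,-2.7,-2.5,-1.5,8.8],[0,0,-0.06,-5.4,-5.0,-3.0,8.8],[0,0,-0.09,-8.1,-7.5,-4.5,8.8],[0,0,-0.12,-10.8,-10.0,-6.0,8.8],[0,0,-0.15,-13.5,-12.5,-7.5,8.8],[0,0,-0.18,-16.2,-15.0,-9.0,8.8],[0,0,-0.21,-18.9,-17.5,-10.5,8.8],[0,0,-0.24,-21.6,-20.0,-12.0,8.8],[0,0,-0.28,-24.3,-22.6,-13.5,8.8],[0,0,-0.316,-27.0,-25.2,-15.3,8.8]]], force=30)

```text
clock: 1.23
tool_pos: [0.3963, 0.2325, 0.4003]
eef_rot: [0.046, 0.999, -0.0, -0.0]
contact_force: [1.2, -0.6, -0.3]
opening: 0.993
```

Run:
```python
from plant import r
from h import *
st=r.get_state();print(st["clock"],st["tool_pos"],goal(st,[0.5215,-0.060,0.40],84.6))
```

```text
1.2333 [0.39633937 0.23252894 0.40026612] (array([-0.0005, -0.0004,  0.0025]), array([-15.14, -27.98,   0.03]))
```

Request:
carry_out(commands=[[[0,0,0,-1.9,-3.5,0,8.8],[0,0,0,-3.8,-7.0,0,8.8],[0,0,0,-5.7,-10.5,0,8.8],[0,0,0,-7.6,-14.0,0,8.8],[0,0,0,-9.5,-17.5,0,8.8],[0,0,0,-11.4,-21.0,0,8.8],[0,0,0,-13.3,-24.5,0,8.8],[0,0,0,-15.1,-28.0,0,8.8],[0,0,0,-15.1,-28.0,0,8.8]]])

```text
clock: 1.98
tool_pos: [0.5219, -0.068, 0.3993]
eef_rot: [0.053, 0.999, -0.003, 0.001]
contact_force: [0.6, -0.3, 0.3]
opening: 1.0
```

Run:
```python
from plant import r
from h import *
st=r.get_state();print(st["clock"],st["tool_pos"])
W=r.snapshot("wrist");cv2.imwrite("pics/w1.png",W["pixels"][:,:,::-1])
print(proj(W,[0.5215,-0.06,.295]),W["xyz"])
```

```text
1.9833 [ 0.52194695 -0.06797285  0.39926436]
[343.03481142 241.24056826] [ 0.45435846 -0.06128206  0.53740206]
```

View pics/w1.png

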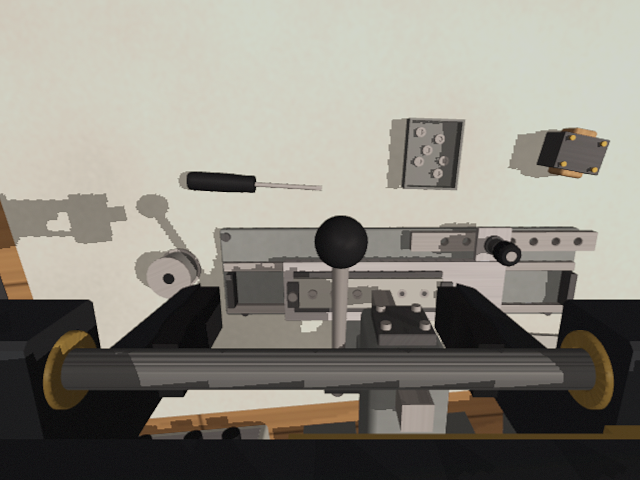

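The wrist view shows the ball at (341,242), against a predicted (343,241), and the knob at about (505,250). That agrees to within about 1 mm.

Run:
```python
from plant import r
from h import *
st=r.get_state();print(st["clock"],st["tool_pos"])
W=r.snapshot("wrist")
blobs(W["pixels"],305,205,375,275,60,100)
blobs(W["pixels"],480,228,530,272,60,30)
print(plane(W,(341,242),.295),plane(W,(503,248),.083), plane(W,(511,257),.0955))
for p in((534,241.5),(556,241.5),(577,241)):print(plane(W,p,.03))
st=r.get_state();print(goal(st,plane(W,(341,242),.295)+[0,0,-.011],84.6))
```

```text
2.0333 [ 0.52094834 -0.06327965  0.39921954]
[333.10762125 244.30069284] [ 307  219   53   52 2165]
[496.20205479 252.1369863 ] [480 238  36  30 584]
[ 0.52071405 -0.05631063  0.295     ] [0.60716233 0.14099208 0.083     ] [0.61520382 0.14524181 0.0955    ]
[0.62008641 0.20583215 0.03      ]
[0.62311575 0.23553109 0.03      ]
[0.62529408 0.26382503 0.03      ]
(array([ 0.0001, -0.0005, -0.0034]), array([-0.  ,  0.36, 11.54]))
```

Run:
```python
from plant import r
from h import *
W=r.snapshot("wrist");cv2.imwrite("pics/w2.png",W["pixels"][:,:,::-1])
blobs(W["pixels"],300,205,375,275,60,100)
b=plane(W,(333,244.5),.295);print(b)
st=r.get_state();print(st["tool_pos"],goal(st,b+[0,0,-.011],84.6))
```

```text
[327.5475197  245.55864627] [ 302  220   52   52 2157]
[ 0.52130373 -0.05801945  0.295     ]
[ 0.52013114 -0.0578857   0.39955307] (array([ 0.0009, -0.0006,  0.0002]), array([-1.200e-01, -1.000e-02,  1.156e+01]))
```

Run:
```python
from plant import r
from h import *
W=r.snapshot("wrist");m=W["pixels"].max(2)[205:285,295:375]<60
ys,xs=np.where(m[:,:]);cx=295+(xs.min()+xs.max())/2;cy=205+(ys.min()+ys.max())/2
n,l,st_,c=cv2.connectedComponentsWithStats(m.astype(np.uint8));i=1+st_[1:,4].argmax();q=st_[i]
cx=295+q[0]+(q[2]-1)/2;cy=205+q[1]+(q[3]-1)/2
b=plane(W,(cx,cy),.295);print(q,cx,cy,b)
st=r.get_state();print(st["clock"],st["tool_pos"],st["qd"].round(3),goal(st,b+[0,0,-.011],84.6))
```

```text
[   4   16   52   52 2156] 324.5 246.5 [ 0.52189757 -0.06156514  0.295     ]
2.1833 [ 0.5200296  -0.05687527  0.39968577] [-0.018 -0.007 -0.009  0.005  0.002 -0.001  0.003] (array([ 0.0011, -0.0004,  0.0023]), array([-0.23, -0.46, 11.57]))
```

Request:
carry_out(commands=[[[0,0,0,-0.2,-0.2,3.5,8.8],[0,0,0,-0.2,-0.2,7.0,8.8],[0,0,0,-0.2,-0.2,10.0,8.8],[0,0,0,-0.2,-0.2,11.6,8.8],[0,0,0,-0.2,-0.2,11.6,7.0],[0,0,0,-0.2,-0.2,11.6,5.0],[0,0,0,-0.2,-0.2,11.6,3.0],[0,0,0,-0.2,-0.2,11.6,2.5],[0,0,0,-0.2,-0.2,11.6,2.5],[0,0,0,-0.2,-0.2,11.6,2.5]]], force=30)

```text
clock: 3.02
tool_pos: [0.5227, -0.0604, 0.2847]
eef_rot: [0.047, 0.999, 0.0, 0.001]
contact_force: [-0.1, -0.8, 0.4]
opening: 0.567
```

Run:
```python
from plant import r
from h import *
W=r.snapshot("wrist");cv2.imwrite("pics/w3.png",W["pixels"][:,:,::-1])
st=r.get_state();print(st["clock"],st["tool_pos"],st["opening"],st["contact_force"],st["moment"])
```

```text
3.0667 [ 0.52257589 -0.06051361  0.28452535] 0.5221341524966638 [-0.23886644  0.49545587  0.17659445] [-0.00871305  0.03476379 -0.02307026]
```

View pics/w3.png

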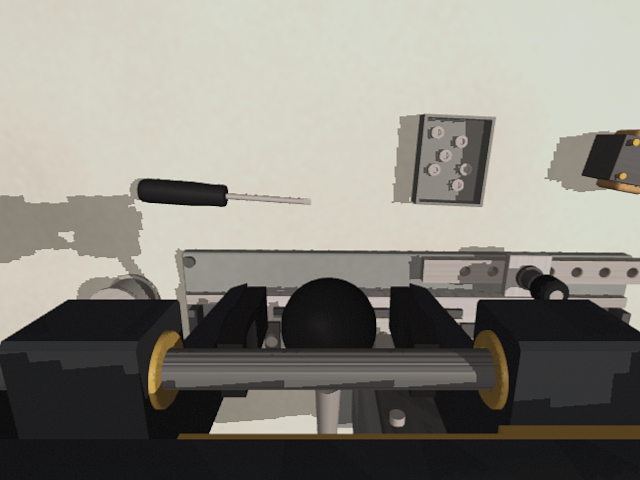

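The ball at about (328,320) is centred between the fingers, which are still closing.

Request:
carry_out(commands=[[[0,0,0,0,0,0,2.5],[0,0,0,0,0,0,2.5],[0,0,0,0,0,0,2.5],[0,0,0,0,0,0,2.5],[0,0,0,0,0,0,2.5]]], force=30)

```text
clock: 3.48
tool_pos: [0.5223, -0.0602, 0.2839]
eef_rot: [0.047, 0.999, 0.0, 0.0]
contact_force: [-0.5, 0.2, 1.9]
opening: 0.37
```

Run:
```python
from plant import r
from h import *
st=r.get_state();print(st["clock"],st["tool_pos"],st["opening"]*88,st["contact_force"],st["moment"])
# arc shifts in tool axes (cm): tool x=-press x, z down
for t in np.arange(0,1.0,.05):
    a=np.radians(31.5)-t; 
    print(round(t,2), ((-(-np.cos(a)+np.cos(np.radians(31.5))))*20).round(2), ((np.sin(np.radians(31.5))-np.sin(a))*20).round(2))
```

```text
3.4833 [ 0.52228402 -0.06021471  0.28389647] 32.53132901636381 [-0.45358131  0.22357356  1.91449186] [ 0.32276919  0.06834604 -0.0524249 ]
0.0 -0.0 0.0
0.05 0.5 0.87
0.1 0.96 1.75
0.15 1.37 2.67
0.2 1.74 3.6
0.25 2.06 4.54
0.3 2.33 5.51
0.35 2.55 6.48
0.4 2.72 7.47
0.45 2.85 8.46
0.5 2.92 9.45
0.55 2.95 10.45
0.6 2.92 11.45
0.65 2.85 12.45
0.7 2.72 13.44
0.75 2.55 14.43
0.8 2.32 15.4
0.85 2.05 16.36
0.9 1.73 17.31
0.95 1.37 18.24
```

Request:
carry_out(commands=[[[0,0,0,0.25,0,0.43,2.5],[0,0,0,0.5,0,0.87,2.5],[0,0,0,0.74,0,1.31,2.5],[0,0,0,0.96,0,1.75,2.5],[0,0,0,1.17,0,2.2,2.5],[0,0,0,1.37,0,2.67,2.5],[0,0,0,1.56,0,3.13,2.5],[0,0,0,1.74,0,3.6,2.5],[0,0,0,1.91,0,4.07,2.5],[0,0,0,2.06,0,4.54,2.5]]])

```text
clock: 4.32
tool_pos: [0.5021, -0.0582, 0.238]
eef_rot: [0.047, 0.999, 0.0, 0.001]
contact_force: [1.5, 3.3, 2.9]
opening: 0.37
```

Run:
```python
from plant import r
from h import *
W=r.snapshot("wrist");cv2.imwrite("pics/w4.png",W["pixels"][:,:,::-1])
st=r.get_state();print(st["clock"],st["tool_pos"],st["opening"]*88,st["contact_force"],st["moment"])
```

```text
4.3667 [ 0.50187322 -0.05820225  0.23731651] 32.98507170899752 [2.95364798 2.20049911 2.48923648] [ 0.59409316 -0.73158099 -0.03438564]
```

View pics/w4.png

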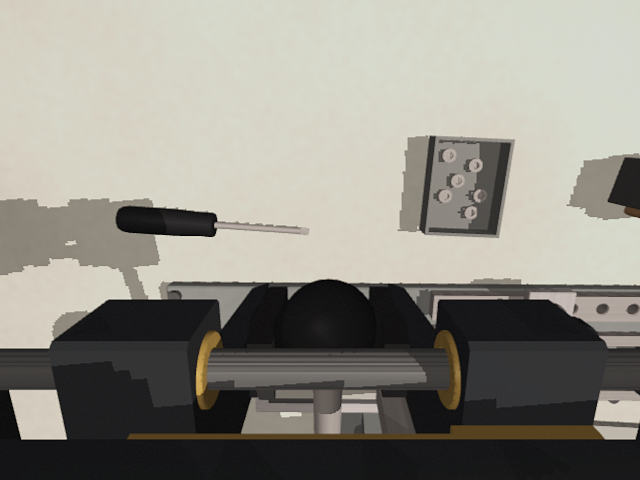

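The ball is still between the pads at about (327,330) and the lever is following. I continue along the arc.

Request:
carry_out(commands=[[[0,0,0,0.14,0,0.48,2.5],[0,0,0,0.27,0,0.97,2.5],[0,0,0,0.38,0,1.45,2.5],[0,0,0,0.49,0,1.94,2.5],[0,0,0,0.58,0,2.43,2.5],[0,0,0,0.66,0,2.93,2.5],[0,0,0,0.73,0,3.42,2.5],[0,0,0,0.79,0,3.92,2.5],[0,0,0,0.83,0,4.41,2.5],[0,0,0,0.86,0,4.91,2.5]]])

```text
clock: 5.2
tool_pos: [0.4935, -0.0574, 0.1889]
eef_rot: [0.047, 0.999, 0.0, 0.001]
contact_force: [2.5, 4.6, 5.3]
opening: 0.373
```

Request:
carry_out(commands=[[[0,0,0,0.02,0,0.5,2.5],[0,0,0,0.03,0,1.0,2.5],[0,0,0,0.02,0,1.5,2.5],[0,0,0,0,0,2.0,2.5],[0,0,0,-0.03,0,2.5,2.5],[0,0,0,-0.07,0,3.0,2.5],[0,0,0,-0.13,0,3.5,2.5],[0,0,0,-0.2,0,4.0,2.5],[0,0,0,-0.28,0,4.5,2.5],[0,0,0,-0.37,0,5.0,2.5]]])

```text
clock: 6.03
tool_pos: [0.4971, -0.0577, 0.1392]
eef_rot: [0.046, 0.999, 0.0, 0.001]
contact_force: [2.2, 3.5, 8.5]
opening: 0.373
```

```bash
cat >> h.py <<'E'
def lev(st):
    p=st["tool_pos"]+R.from_quat(st["eef_rot"]).apply([0,0,-.011])
    yaw=np.radians(-5.4);Ry=np.array([[np.cos(yaw),-np.sin(yaw)],[np.sin(yaw),np.cos(yaw)]])
    # pivot from ball at rest (0.522,-0.061)
    piv=np.array([.522,-.061])+Ry@[.1705,0]
    d=Ry.T@(p[:2]-piv);dz=p[2]-.190
    return "lever angle",round(np.radians(31.5)-np.arctan2(dz,-d[0]),3),"radius",round(np.hypot(d[0],dz),4)
E
python3 - <<'E'
from plant import r
from h import *
W=r.snapshot("wrist");cv2.imwrite("pics/w5.png",W["pixels"][:,:,::-1])
W=r.snapshot("scene");cv2.imwrite("pics/s5.png",W["pixels"][:,:,::-1])
st=r.get_state();print(st["clock"],st["tool_pos"],st["opening"]*88,st["contact_force"],st["moment"],lev(st))
E
```

```text
6.1333 [ 0.49720817 -0.05774073  0.13889255] 32.6745673285693 [1.99821611 3.80928433 8.22421893] [ 0.8601421  -0.50463104  0.00219734] ('lever angle', np.float64(0.752), 'radius', np.float64(0.1996))
```

View pics/w5.png

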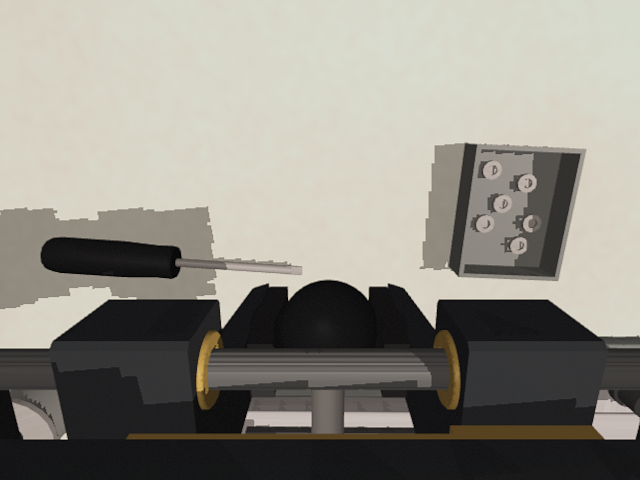

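The ball is still held at (327,330) and the lever is at about 0.75. I push the last part to the stop.

Request:
carry_out(commands=[[[0,0,0,-0.11,0,0.48,2.5],[0,0,0,-0.22,0,0.96,2.5],[0,0,0,-0.35,0,1.45,2.5],[0,0,0,-0.49,0,1.93,2.5],[0,0,0,-0.55,0,2.15,2.5],[0,0,0,-0.62,0,2.35,2.5],[0,0,0,-0.62,0,2.35,2.5],[0,0,0,-0.62,0,2.35,2.5]]])

```text
clock: 6.8
tool_pos: [0.5028, -0.0583, 0.1167]
eef_rot: [0.046, 0.999, 0.0, 0.0]
contact_force: [0.0, 4.2, 18.6]
opening: 0.369
```

Run:
```python
from plant import r
from h import *
st=r.get_state();print(st["clock"],st["tool_pos"],st["opening"]*88,st["contact_force"],st["moment"],lev(st))
W=r.snapshot("scene");cv2.imwrite("pics/s6.png",cv2.resize(W["pixels"][190:400,230:430,::-1],None,fx=2.8,fy=2.8))
```

```text
6.8 [ 0.50277299 -0.05830859  0.11674627] 32.43698495457287 [ 0.04907629  4.20984882 18.6334664 ] [0.97107506 0.1222119  0.02973827] ('lever angle', np.float64(0.867), 'radius', np.float64(0.1998))
```

View pics/s6.png

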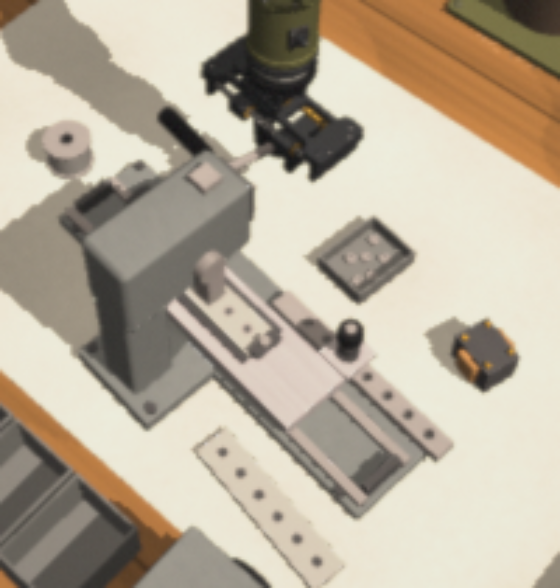

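The press is at the stop: angle about 0.86, with 18.6 N reaction. Now I ease it back up the same arc.

Request:
carry_out(commands=[[[0,0,0,0.12,0,-0.44,2.5],[0,0,0,0.26,0,-0.92,2.5],[0,0,0,0.39,0,-1.4,2.5],[0,0,0,0.51,0,-1.88,2.5],[0,0,0,0.62,0,-2.37,2.5],[0,0,0,0.71,0,-2.86,2.5],[0,0,0,0.79,0,-3.36,2.5],[0,0,0,0.86,0,-3.85,2.5],[0,0,0,0.92,0,-4.35,2.5],[0,0,0,0.96,0,-4.85,2.5]]])

```text
clock: 7.68
tool_pos: [0.4935, -0.0573, 0.1643]
eef_rot: [0.046, 0.999, 0.0, 0.0]
contact_force: [3.2, 5.2, 4.9]
opening: 0.368
```

Request:
carry_out(commands=[[[0,0,0,0.03,0,-0.5,2.5],[0,0,0,0.05,0,-1.0,2.5],[0,0,0,0.06,0,-1.5,2.5],[0,0,0,0.05,0,-2.0,2.5],[0,0,0,0.03,0,-2.5,2.5],[0,0,0,0.0,0,-3.0,2.5],[0,0,0,-0.04,0,-3.5,2.5],[0,0,0,-0.1,0,-3.99,2.5],[0,0,0,-0.17,0,-4.48,2.5],[0,0,0,-0.25,0,-4.97,2.5]]])

```text
clock: 8.52
tool_pos: [0.4962, -0.0576, 0.2138]
eef_rot: [0.047, 0.999, 0.0, 0.0]
contact_force: [3.4, 4.3, 3.0]
opening: 0.363
```

Run:
```python
from plant import r
from h import *
st=r.get_state();print(st["clock"],st["tool_pos"],st["opening"]*88,st["contact_force"],st["moment"],lev(st))
```

```text
8.5167 [ 0.49618588 -0.05763767  0.21380984] 31.97452190201472 [3.41135788 4.32399769 2.95857897] [ 0.81244571 -0.66808756 -0.00426372] ('lever angle', np.float64(0.374), 'radius', np.float64(0.1996))
```

Request:
carry_out(commands=[[[0,0,0,-0.09,0,-0.5,2.5],[0,0,0,-0.2,0,-0.99,2.5],[0,0,0,-0.31,0,-1.47,2.5],[0,0,0,-0.44,0,-1.96,2.5],[0,0,0,-0.58,0,-2.44,2.5],[0,0,0,-0.74,0,-2.91,2.5],[0,0,0,-0.9,0,-3.38,2.5],[0,0,0,-1.08,0,-3.85,2.5],[0,0,0,-1.27,0,-4.31,2.5],[0,0,0,-1.47,0,-4.77,2.5]]])

```text
clock: 9.35
tool_pos: [0.5112, -0.0591, 0.2612]
eef_rot: [0.047, 0.999, 0.0, 0.0]
contact_force: [5.3, 3.4, -0.8]
opening: 0.358
```

Request:
carry_out(commands=[[[0,0,0,-0.21,0,-0.44,2.5],[0,0,0,-0.43,0,-0.88,2.5],[0,0,0,-0.67,0,-1.32,2.5],[0,0,0,-0.91,0,-1.76,2.5],[0,0,0,-1.04,0,-1.99,2.5],[0,0,0,-1.17,0,-2.2,2.5],[0,0,0,-1.2,0,-2.28,2.5],[0,0,0,-1.2,0,-2.28,2.5],[0,0,0,-1.2,0,-2.28,2.5]]])

```text
clock: 10.1
tool_pos: [0.5202, -0.0601, 0.279]
eef_rot: [0.047, 0.999, 0.001, -0.004]
contact_force: [9.0, 4.2, -29.5]
opening: 0.359
```

Run:
```python
from plant import r
from h import *
st=r.get_state();print(st["clock"],st["tool_pos"],st["opening"]*88,st["contact_force"],st["moment"],lev(st),st["qd"].round(3))
```

```text
10.1 [ 0.52019142 -0.06011571  0.27901703] 31.62277392335886 [  8.96474069   4.24450596 -29.49190112] [ 0.8071271  -1.7429225  -0.01554334] ('lever angle', np.float64(0.024), 'radius', np.float64(0.1992)) [ 0.    -0.002  0.002 -0.     0.001 -0.001 -0.   ]
```

The lever is at its rest stop. The ball crept about 5 mm in the grip, so the tool now pulls up on the stop with 29 N. I relax that before opening.

Request:
carry_out(commands=[[[0,0,0,0.05,0,0.2,2.5],[0,0,0,0.1,0,0.4,2.5],[0,0,0,0.1,0,0.4,2.5],[0,0,0,0.1,0,0.4,2.5]]])

```text
clock: 10.43
tool_pos: [0.52, -0.0601, 0.2782]
eef_rot: [0.047, 0.999, 0.0, -0.002]
contact_force: [3.9, 3.9, -10.0]
opening: 0.36
```

Run:
```python
from plant import r
from h import *
st=r.get_state();print(st["clock"],st["tool_pos"],st["opening"]*88,st["contact_force"],st["moment"],lev(st),st["qd"].round(3))
W=r.snapshot("top");cv2.imwrite("pics/t7.png",cv2.resize(W["pixels"][150:310,195:425,::-1],None,fx=3.4,fy=3.4))
W=r.snapshot("scene");cv2.imwrite("pics/s7.png",cv2.resize(W["pixels"][190:400,230:430,::-1],None,fx=2.8,fy=2.8))
```

```text
10.4333 [ 0.5199573  -0.06008924  0.27822876] 31.665495776548234 [  3.91513459   3.88743293 -10.04835518] [ 0.81090024 -0.74695095 -0.02107523] ('lever angle', np.float64(0.028), 'radius', np.float64(0.1991)) [ 0.     0.001 -0.001  0.002  0.001 -0.001 -0.   ]
```

View pics/s7.png

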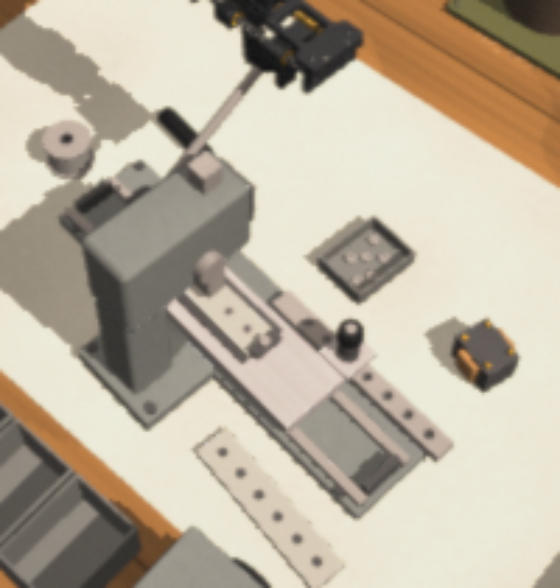

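Request:
carry_out(commands=[[[0,0,0,0.03,0,0.15,2.5],[0,0,0,0.03,0,0.15,2.5],[0,0,0,0.03,0,0.15,3.4],[0,0,0,0.03,0,0.15,4.2],[0,0,0,0.03,0,0.15,5.0],[0,0,0,0.03,0,0.15,6.0],[0,0,0,0.03,0,0.15,7.0],[0,0,0,0.03,0,0.15,7.0]]])

```text
clock: 11.2
tool_pos: [0.5211, -0.061, 0.2791]
eef_rot: [0.047, 0.999, -0.0, 0.0]
contact_force: [-0.4, 0.5, -0.3]
opening: 0.742
```

Run:
```python
from plant import r
from h import *
st=r.get_state();print(st["clock"],st["tool_pos"],st["opening"]*88,st["contact_force"],st["moment"])
W=r.snapshot("wrist");cv2.imwrite("pics/w8.png",W["pixels"][:,:,::-1])
O=np.array([.5222,-.061]);
yaw=np.radians(-5.4);Ry=np.array([[np.cos(yaw),-np.sin(yaw)],[np.sin(yaw),np.cos(yaw)]])
print("press origin",O-Ry@[-.138,-.058],"knob",O+Ry@[.073,.208])
```

```text
11.2 [ 0.52112522 -0.06099068  0.27905385] 65.2549298852536 [-0.42568267  0.54263541 -0.30791168] [-0.02992493  0.07926459  0.0585845 ]
press origin [ 0.66504583 -0.01624435] knob [0.61445055 0.13920698]
```

View pics/w8.png

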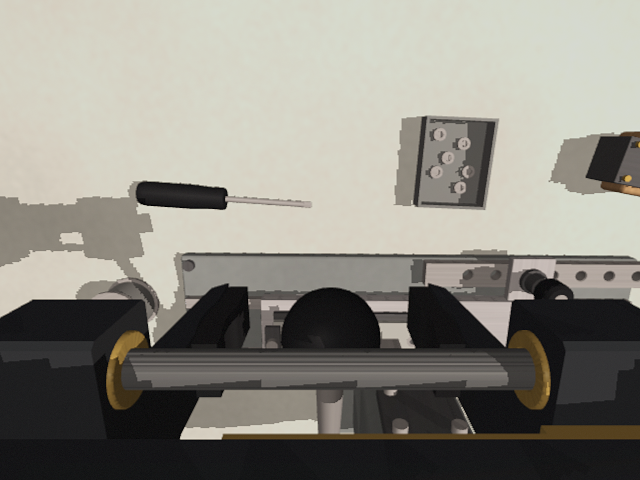

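The lever is free and stays at rest, with the ball at (330,325) and zero force on the tool. I lift and move above the knob.

Request:
carry_out(commands=[[[0,0,0,0,0,-2.5,8.8],[0,0,0,0,0,-6.0,8.8],[0,0,0,0,0,-9.5,8.8],[0,0,0,-0.4,1.5,-11.5,8.8],[0,0,0,-1.6,4.8,-12,8.8],[0,0,0,-3.0,8.6,-12,8.8],[0,0,0,-4.4,12.4,-12,8.8],[0,0,0,-5.8,16.2,-12,8.8],[0,0,0,-7.0,19.4,-12,8.8],[0,0,0,-7.4,20.8,-12,8.8]]])

```text
clock: 12.08
tool_pos: [0.6149, 0.1458, 0.3982]
eef_rot: [0.044, 0.999, 0.002, -0.0]
contact_force: [-0.3, -0.2, -0.3]
opening: 0.996
```

Request:
carry_out(commands=[[[0,0,0,0,0,3.5,8.8],[0,0,0,0,0,7.0,8.8],[0,0,0,0,0,10.5,8.8],[0,0,0,0,0,13,8.8],[0,0,0,0,0,14,8.8],[0,0,0,0,0,14,8.8],[0,0,0,0,0,14,8.8]]])

```text
clock: 12.67
tool_pos: [0.6149, 0.1398, 0.2597]
eef_rot: [0.047, 0.999, 0.0, 0.0]
contact_force: [-0.8, 1.1, 0.4]
opening: 1.001
```

Run:
```python
from plant import r
from h import *
W=r.snapshot("wrist");cv2.imwrite("pics/w9.png",W["pixels"][:,:,::-1])
st=r.get_state();print(st["clock"],st["tool_pos"],st["contact_force"],st["qd"].round(3))
print(proj(W,[.6145,.139,.083]),proj(W,[.6145,.139,.0955]))
```

```text
12.7167 [0.6155326  0.14004654 0.26069626] [-0.81685185  0.03181192  0.18811995] [ 0.001 -0.016 -0.003 -0.012  0.002 -0.002 -0.002]
[328.43729452 219.39331531] [328.46053053 222.67271609]
```

View pics/w9.png

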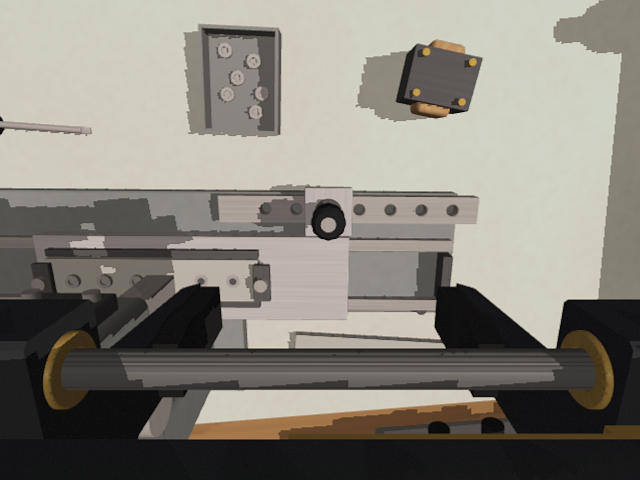

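The knob top is at (328,224), against a predicted (328.5,222.7), so the pose is good to about 1 mm. I descend and grip.

Request:
carry_out(commands=[[[0,0,0,0,-0.1,3.5,8.8],[0,0,0,0,-0.1,7.0,8.8],[0,0,0,0,-0.1,10.5,8.8],[0,0,0,0,-0.1,13.5,8.8],[0,0,0,0,-0.1,16,8.0],[0,0,0,0,-0.1,18,7.0],[0,0,0,0,-0.1,18.6,6.0],[0,0,0,0,-0.1,18.6,5.0],[0,0,0,0,-0.1,18.6,4.5],[0,0,0,0,-0.1,18.6,4.0]]], force=35)

```text
clock: 13.55
tool_pos: [0.616, 0.1392, 0.0752]
eef_rot: [0.047, 0.999, 0.001, 0.002]
contact_force: [-0.5, -0.6, 0.4]
opening: 0.57
```

Run:
```python
from plant import r
from h import *
W=r.snapshot("wrist");cv2.imwrite("pics/w10.png",W["pixels"][:,:,::-1])
st=r.get_state();print(st["clock"],st["tool_pos"],st["opening"]*88,st["contact_force"],st["qd"].round(3))
```

```text
13.6 [0.61581829 0.13916316 0.07504533] 46.21856631059718 [-0.25527856 -0.38308404 -0.64983009] [-0.     0.003  0.003  0.009  0.003 -0.003 -0.001]
```

View pics/w10.png

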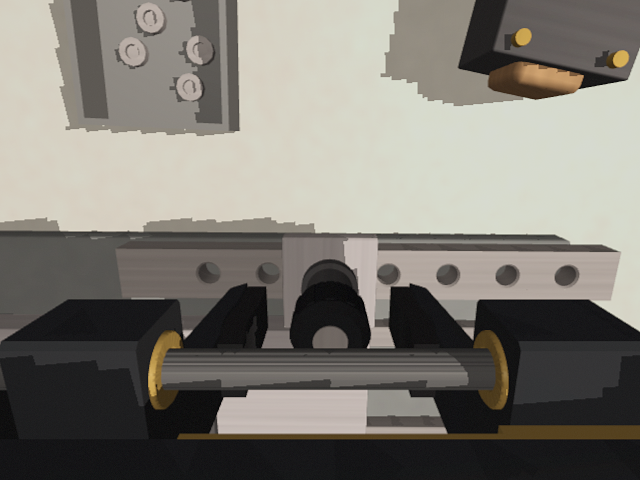

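The knob at about (330,315) is centred between the pads, so I close.

Request:
carry_out(commands=[[[0,0,0,0,0,0,3.3],[0,0,0,0,0,0,2.8],[0,0,0,0,0,0,2.0],[0,0,0,0,0,0,2.0],[0,0,0,0,0,0,2.0],[0,0,0,0,0,0,2.0],[0,0,0,0,0,0,2.0]]], force=40)

```text
clock: 14.18
tool_pos: [0.6148, 0.1394, 0.0738]
eef_rot: [0.047, 0.999, 0.001, 0.001]
contact_force: [-0.5, 1.1, 5.9]
opening: 0.297
```

Run:
```python
from plant import r
from h import *
st=r.get_state();print(st["clock"],st["tool_pos"],st["opening"]*88,st["contact_force"],st["moment"])
```

```text
14.1833 [0.6148483  0.13936248 0.07377602] 26.15745955190878 [-0.48188096  1.09202547  5.90951478] [0.21454646 0.05758646 0.03519144]
```

Request:
carry_out(commands=[[[0,0,0,0,0,-0.25,2.0],[0,0,0,0,0,-0.5,2.0],[0,0,0,0,0,-0.75,2.0],[0,0,0,0,0,-1.0,2.0],[0,0,0,0,0,-1.25,2.0],[0,0,0,0,0,-1.25,2.0],[0,0,0,0,0,-1.25,2.0]]])

```text
clock: 14.77
tool_pos: [0.6146, 0.1388, 0.0854]
eef_rot: [0.047, 0.999, 0.0, 0.0]
contact_force: [4.7, 1.0, -8.5]
opening: 0.299
```

Run:
```python
from plant import r
from h import *
W=r.snapshot("wrist");cv2.imwrite("pics/w11.png",W["pixels"][:,:,::-1])
st=r.get_state();print(st["clock"],st["tool_pos"],st["opening"]*88,st["contact_force"],st["moment"])
```

```text
14.8167 [0.61461097 0.13876429 0.08531822] 26.434075958484204 [ 5.03823476  2.69552825 -7.84229794] [ 0.52535471 -0.94525155  0.03253635]
```

View pics/w11.png

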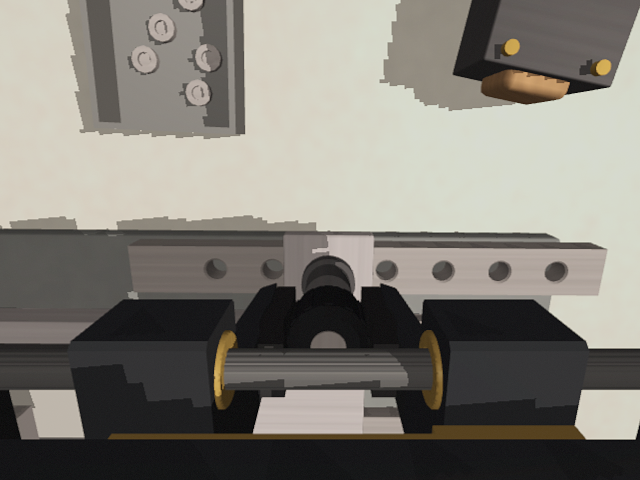

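The pin is lifted about 11.5 mm, and the 7.8 N force matches the spring. Now I slide the carriage 30 mm along the tool's +y.

Request:
carry_out(commands=[[[0,0,0,0,0.4,0,2.0],[0,0,0,0,0.8,0,2.0],[0,0,0,0,1.2,0,2.0],[0,0,0,0,1.6,0,2.0],[0,0,0,0,2.0,0,2.0],[0,0,0,0,2.4,0,2.0],[0,0,0,0,2.7,0,2.0],[0,0,0,0,3.0,0,2.0],[0,0,0,0,3.0,0,2.0],[0,0,0,0,3.0,0,2.0]]])

```text
clock: 15.65
tool_pos: [0.6174, 0.1664, 0.085]
eef_rot: [0.047, 0.999, -0.001, 0.0]
contact_force: [5.1, -0.9, -7.8]
opening: 0.296
```

Run:
```python
from plant import r
from h import *
W=r.snapshot("wrist");cv2.imwrite("pics/w12.png",W["pixels"][:,:,::-1])
st=r.get_state();print(st["clock"],st["tool_pos"],st["opening"]*88,st["contact_force"],st["moment"])
print("travel",np.linalg.norm((st["tool_pos"]-[.61461,.13876,.0853])[:2]),"tool axes", R.from_quat(st["eef_rot"]).inv().apply(st["tool_pos"]-[.61485,.13936,.0738]))
W=r.snapshot("top");cv2.imwrite("pics/t12.png",cv2.resize(W["pixels"][150:310,195:425,::-1],None,fx=3.4,fy=3.4))
```

```text
15.7 [0.61741737 0.16643682 0.08502281] 26.564180490475326 [ 4.48744834 -0.7652433  -7.60298161] [-0.10979316 -1.01939633  0.02391861]
travel 0.02781884135290115 tool axes [ 1.00487970e-05  2.71654911e-02 -1.13019190e-02]
```

View pics/w12.png

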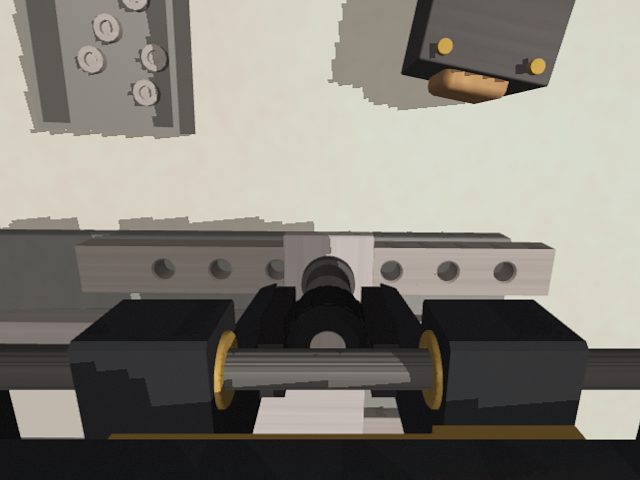

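View pics/t12.png

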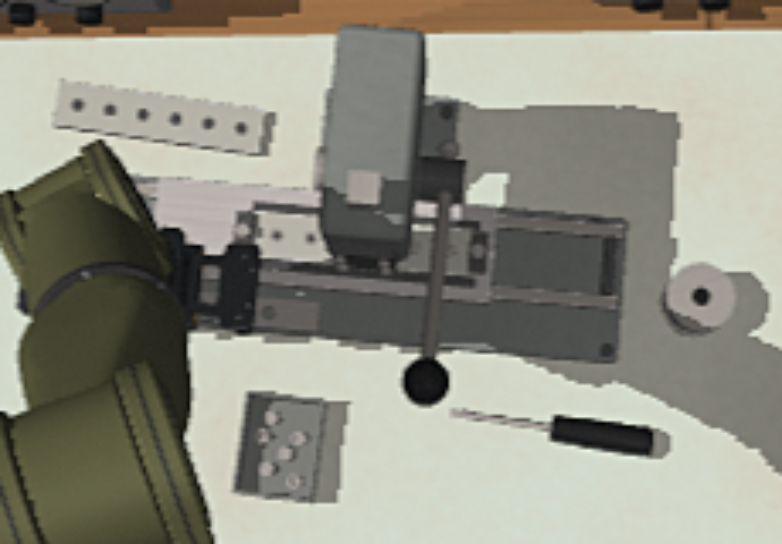

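The next hole, at (391,269), shows the carriage about 2.5 mm short. I move on by the remainder.

Request:
carry_out(commands=[[[0,0,0,0,0.1,0,2.0],[0,0,0,0,0.2,0,2.0],[0,0,0,0,0.3,0,2.0],[0,0,0,0,0.3,0,2.0],[0,0,0,0,0.3,0,2.0]]])

```text
clock: 16.17
tool_pos: [0.6176, 0.1685, 0.0849]
eef_rot: [0.048, 0.999, -0.002, -0.0]
contact_force: [5.3, -2.6, -8.2]
opening: 0.298
```

Run:
```python
from plant import r
from h import *
W=r.snapshot("wrist");cv2.imwrite("pics/w13.png",W["pixels"][:,:,::-1])
st=r.get_state();print(st["clock"],st["tool_pos"],st["opening"]*88,st["contact_force"],st["moment"])
print("tool axes", R.from_quat(st["eef_rot"]).inv().apply(st["tool_pos"]-[.61485,.13936,.0738]))
def holes(f):
    g=cv2.cvtColor(cv2.imread(f),cv2.COLOR_BGR2GRAY)[255:283,130:600]
    m=(g<105).astype(np.uint8);n,l,s,c=cv2.connectedComponentsWithStats(m)
    print(f,[(np.round(c[i]+[130,255],1).tolist(),int(s[i,4])) for i in range(1,n) if 100<s[i,4]<700])
for f in("w11","w12","w13"):holes(f"pics/{f}.png")
```

```text
16.2167 [0.61763298 0.16852795 0.08496562] 25.98488999332116 [ 4.66615204 -2.34884974 -7.88231951] [-0.29070279 -1.06106917  0.02408887]
tool axes [ 1.30077923e-05  2.92551622e-02 -1.12836396e-02]
pics/w11.png [([386.3, 269.9], 317), ([442.6, 270.4], 318), ([499.1, 270.8], 323), ([555.5, 271.1], 329)]
pics/w12.png [([391.0, 270.2], 314), ([447.6, 270.7], 320), ([504.3, 271.0], 327)]
pics/w13.png [([387.0, 270.3], 314), ([443.7, 270.7], 315), ([500.5, 271.1], 326)]
```

The carriage is within about 0.5 mm of one pitch. I nudge it and lower the pin.

Request:
carry_out(commands=[[[0,0,0,0,0.06,0.1,2.0],[0,0,0,0,0.06,0.3,2.0],[0,0,0,0,0.06,0.5,2.0],[0,0,0,0,0.06,0.7,2.0],[0,0,0,0,0.06,0.9,2.0],[0,0,0,0,0.06,1.1,2.0],[0,0,0,0,0.06,1.25,2.0],[0,0,0,0,0.06,1.25,2.0],[0,0,0,0,0.06,1.25,2.0]]])

```text
clock: 16.97
tool_pos: [0.6179, 0.1705, 0.0738]
eef_rot: [0.047, 0.999, -0.001, 0.0]
contact_force: [2.2, -2.5, 2.8]
opening: 0.296
```

Run:
```python
from plant import r
from h import *
W=r.snapshot("wrist");cv2.imwrite("pics/w14.png",W["pixels"][:,:,::-1])
st=r.get_state();print(st["clock"],st["tool_pos"],st["opening"]*88,st["contact_force"],st["moment"])
print("tool axes", R.from_quat(st["eef_rot"]).inv().apply(st["tool_pos"]-[.61485,.13936,.0738]))
```

```text
17.0167 [0.61796534 0.17081192 0.07384942] 26.909159790791687 [ 2.01866915 -3.24438161  4.17656663] [-0.45499043 -0.50342623  0.01364362]
tool axes [-1.22301232e-04  3.16054875e-02 -9.71793365e-05]
```

View pics/w14.png

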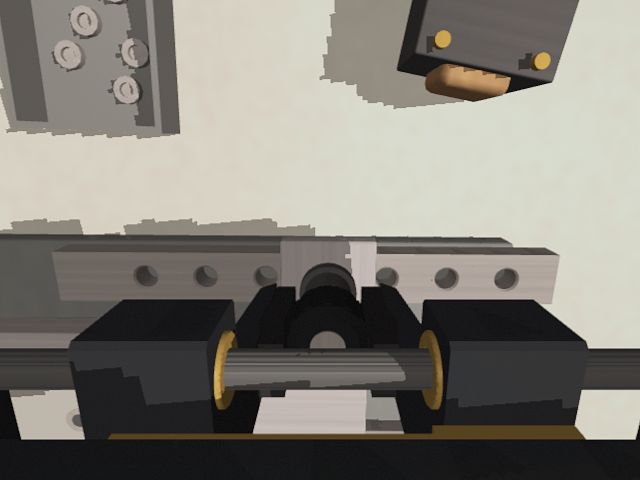

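The tool is back at its original height, z 0.0738, and the knob sits in the grip as before at about (328,340). I relieve the side load slightly, then push test the engagement.

Request:
carry_out(commands=[[[0,0,0,0,-0.1,0,2.0],[0,0,0,0,-0.2,0,2.0],[0,0,0,0,-0.3,0,2.0],[0,0,0,0,-0.4,0,2.0],[0,0,0,0,-0.5,0,2.0],[0,0,0,0,-0.5,0,2.0],[0,0,0,0,-0.5,0,2.0]]])

```text
clock: 17.6
tool_pos: [0.6178, 0.1694, 0.0738]
eef_rot: [0.046, 0.999, 0.002, 0.001]
contact_force: [3.6, 2.4, 6.5]
opening: 0.299
```

Run:
```python
from plant import r
from h import *
st=r.get_state();print(st["clock"],st["tool_pos"],st["opening"]*88,st["contact_force"],st["moment"])
print("tool axes", R.from_quat(st["eef_rot"]).inv().apply(st["tool_pos"]-[.61485,.13936,.0738]))
```

```text
17.6 [0.61781544 0.16937638 0.073805  ] 26.29894581979184 [3.57259948 2.37046491 6.53086182] [ 0.37723758 -0.62545362 -0.01530846]
tool axes [-1.72517352e-04  3.01618522e-02  9.93076591e-05]
```

Request:
carry_out(commands=[[[0,0,0,0,-0.15,0,2.0],[0,0,0,0,-0.3,0,2.0],[0,0,0,0,-0.45,0,2.0],[0,0,0,0,-0.6,0,2.0],[0,0,0,0,-0.6,0,2.0],[0,0,0,0,-0.6,0,2.0]]])

```text
clock: 18.1
tool_pos: [0.6176, 0.1672, 0.0738]
eef_rot: [0.045, 0.999, 0.004, 0.002]
contact_force: [3.9, 7.9, 4.1]
opening: 0.303
```

Run:
```python
from plant import r
from h import *
W=r.snapshot("wrist");cv2.imwrite("pics/w15.png",W["pixels"][:,:,::-1])
st=r.get_state();print(st["clock"],st["tool_pos"],st["opening"]*88,st["contact_force"],st["moment"])
print("tool axes", R.from_quat(st["eef_rot"]).inv().apply(st["tool_pos"]-[.61485,.13936,.0738]))
```

```text
18.15 [0.61757298 0.16727562 0.07381339] 26.055892685857657 [3.84699286 6.41942013 3.55745604] [ 1.43634413 -0.83841273 -0.10311427]
tool axes [-0.00018765  0.02804652  0.0002331 ]
```

The carriage stopped against the pin with about 8 N, three times the sliding friction, at 28.0 mm. The play therefore runs from 28.0 to 31.6 mm and the pin is engaged. I re-centre and check.

Request:
carry_out(commands=[[[0,0,0,0,0.2,0,2.0],[0,0,0,0,0.4,0,2.0],[0,0,0,0,0.6,0,2.0],[0,0,0,0,0.8,0,2.0],[0,0,0,0,0.9,0,2.0],[0,0,0,0,0.9,0,2.0],[0,0,0,0,0.85,0,2.0],[0,0,0,0,0.8,0,2.0],[0,0,0,0,0.8,0,2.0],[0,0,0,0,0.8,0,2.0]]])

```text
clock: 18.98
tool_pos: [0.6179, 0.1699, 0.0738]
eef_rot: [0.047, 0.999, 0.001, 0.001]
contact_force: [2.8, -0.9, 6.8]
opening: 0.304
```

Run:
```python
from plant import r
from h import *
W=r.snapshot("wrist");cv2.imwrite("pics/w16.png",W["pixels"][:,:,::-1])
st=r.get_state();print(st["clock"],st["tool_pos"],st["opening"]*88,st["contact_force"],st["moment"])
print("tool axes", R.from_quat(st["eef_rot"]).inv().apply(st["tool_pos"]-[.61485,.13936,.0738]))
W=r.snapshot("top");cv2.imwrite("pics/t16.png",cv2.resize(W["pixels"][150:310,195:425,::-1],None,fx=3.4,fy=3.4))
W=r.snapshot("scene");cv2.imwrite("pics/s16.png",cv2.resize(W["pixels"][190:400,230:430,::-1],None,fx=2.8,fy=2.8))
```

```text
19.0333 [0.61784334 0.16989529 0.07377966] 26.179367589008418 [ 2.47209228 -0.0242862   7.74197341] [-0.03061284 -0.55272654 -0.00900425]
tool axes [-1.29439309e-04  3.06813227e-02  6.25480669e-05]
```

View pics/w16.png

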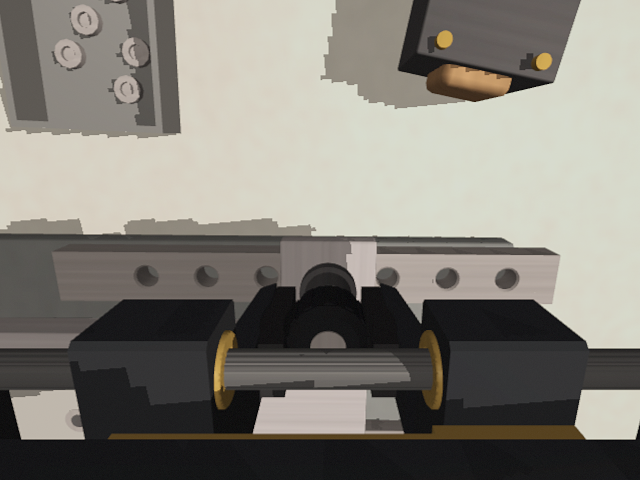

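View pics/s16.png

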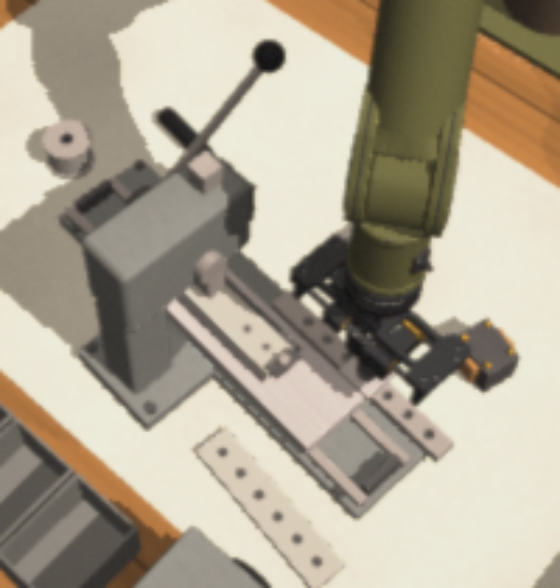

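The scene view shows the ball back at its rest position (269,56) in the crop and the carriage one hole further on. The other objects look unmoved. I hand in.

Run:
```python
from plant import r
print(r.finish_job())
st=r.get_state();print(st["clock"],st["tool_pos"],st["opening"]*88,st["contact_force"])
```

```text
the job is handed in; nothing more can be done
None
the job is handed in; nothing more can be done
```

I pressed the nut and eased the lever back to rest. Then I lifted the plunger and moved the carriage on by one hole. The pin is back in and the hand still holds the knob. The job was handed in at about 19 s of the 61 s.

**Checks that held:**
- **Press stroke:** the lever reached its stop at about 0.86 rad with 18.6 N of reaction.
- **Return:** I brought the lever up at about 0.3 rad/s, still gripped. After I let go, the ball was at the same place in the scene picture as at the start.
- **Pin lift:** the knob rose about 11.5 mm against 7.8 N, which fits the spring and is above the 9 mm needed to clear.
- **Pin home:** the tool came back to the same height as when it first gripped the knob (0.0738 m). A sideways push of about 8 N, roughly three times the sliding friction, was blocked. The carriage moved only between 28.0 and 31.6 mm and was left at about 30.7 mm with no side load.
- **Other things:** the spare rail, tray, transformer, reel and screwdriver looked unmoved in the last pictures. I did not look at the bottle or the brush again.

**Checks that disagreed or were not done:**
- **Ball slip:** the ball crept about 5 mm in the grip during the press. At the top the arm briefly pulled on the rest stop with about 29 N before I relaxed it.
- **Slide travel:** the first slide stopped about 2.5 mm short, and I corrected it before lowering the pin.
- **Nut depth:** I did not see it directly. I take the nut to be home because the lever reached its full stroke.

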